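Set the glaze dispenser to dose 7 and stand the measuring tube under its spout

ROBOT

A 6-joint arm with a two-finger parallel gripper is mounted at the origin on the work surface. World frame = base frame: x ahead of the robot, y to its left, z up, the work surface at z = 0. Lengths are in m, angles in rad, forces in N, time in s.
With the tool pointing down it reaches from about 0.35 to 0.85 m from the base axis. Payload 8.1 kg.
Tool frame: the origin (TCP) lies between the finger pads; the fingertips stand 22 mm ahead of it and the grasp point (between the pads) lies 3 mm ahead of it; z points along the fingers, y is the line along which they close (so a half turn about z gives the same grasp; the last joint's range is limited). The gripper opens to 85 mm and grips with 20 to 120 N. Pads are 22 mm wide; open, the fingers measure 114 mm over their backs; the gripper's body (76 mm by 85 mm) begins 54 mm behind the grasp point. The pads swing forward as they close: fully open they stand 13 mm farther back than shut.
Start: joints at [1.187, 0.13, 1.488, -0, 1.523, -0.085], TCP at [0.177, 0.573, 0.253] pointing down, gripper open.
Joint ranges: [-2.96, 2.96], [-0.89, 2.26], [0.02, 2.5], [-1.34, 4.48], [0, 2.73], [-2.66, 2.66]. Speed limits (rad/s): [2.39, 2.39, 2.79, 3.14, 3.14, 3.14].

INTERFACE

Orientations are given as a unit quaternion [w, x, y, z].
In Python, from bench import env gives the robot as it stands.
- The arm moves only by the tool step_arm, never from a script. Its argument "series" is text: rows parted by semicolons, each of 5 numbers parted by spaces: the shift along the tool's x, y, z each as a share of 0.15 m, from -1 to 1, then the turn about the tool's z as a share of 45 degrees, from -1 to 1, then the closure, from -1 (fully open) to 1 (shut). In form: dx dy dz yaw gripper; .... A call has 1 to 12 rows; each row is the pose to reach, as a shift and turn from the pose commanded when the call began, along the tool's axes at that moment; what a row does not reach only later rows make up. A row lasts 1/10 s, in which the tool goes at most 50 mm and 8.59 degrees, less where a joint would pass 70% of its speed; a pose out of reach is approached as far as the arm can. A call with a number of a shift or a turn outside -1 to 1 is refused whole. A call with a gripper value outside its range is refused whole. The fingers move at their own pace and stop on an object; "newtons" is the grip in N (left out, the last holds). Time passes only in rows, so rows that repeat a pose let the fingers close. It gives the time, the measured TCP pose, the force, the opening and the grip force at its end, in the units of the state.
- env.get_obs(): the state, without advancing time (a new reading comes with each control period).
- env.capture(name): name is "side" or "top" or "wrist"; returns a dict with "color" (384x512x3 uint8, red, green, blue), "z_map" (384x512 float32, m along the optical axis (not along the pixel's ray), 0 where there is no reading), "intrinsics" (3x3 intrinsics, pixels), "world_to_cam" (4x4, takes a point from world to camera coordinates). Camera axes: x right, y down, z forward; pixel columns grow to the right and rows downward; lengths in m; the calibration is good to about 2 mm. The wrist camera is an equidistant fisheye: a pixel r from the principal point sees the ray r / f radians off the axis. A picture is of the moment at which its call begins.
- env.finish_job(): hands the job in; it is judged then, once.
Trained networks look in the newest picture that a camera, given by its name, has taken for a name from the list of things; names that differ only in an ending like _2 or _b are one class to them, and where a whole thing is asked for, a point or a joint stands for the part that bears it (a point fixed in the world has none). Each returns a list of dicts, best first, with "p" (0 to 1); they miss things now and then, are a little off and sometimes report something else, mostly with a low value. They report only what shows in the picture. A call takes as long as a camera call.
- env.look_for(camera, thing): "centre" ([x, y, z] in m, in the coordinates of the camera as it stood for that picture, good to about 4 mm: the middle of the surface that is visible of it).
- env.pinpoint(camera, thing): "centre" ([x, y, z] in m, in the coordinates of the camera as it stood for that picture, good to about 4 mm: a listed point, or the origin of a listed thing).
The state is a dict: "time": time; "joint_positions": joint angles; "joint_vel": joint speeds; "joint_torque": joint torques, N m; "position": TCP position; "tcp_rot": TCP orientation; "ft_force": force on the tool from outside, world axes, zero at the start; "moment": the same for the moment, N m; "gripper_width": opening from 0.0 (shut) to 1.0 (fully open); "finger_force": force on a finger pad.
Only numpy, scipy, OpenCV 4.12 (cv2) and the standard library are available. Lean on these libraries where they do the work, as an engineer would, in place of code of your own. Each camera call takes 0.05 s, during which the arm holds its last target. There are 200 camera calls.

TASK

Get the glaze dispenser ready for one measured dose: first turn its dose sleeve, click by click, to 7 on the scale so that it rests in that click and let go; then stand the empty aluminium measuring tube upright in the holder ring under the spout, right down on the holder's floor, and leave it there. Do not knock over or push aside the cup and the two paint bottles standing about.

Things in the scene. Friction and masses are not known exactly. Their poses are not given: they have to be found in the camera images.
- dose_sleeve (a joint): Turn of the dose sleeve, rad, growing clockwise as seen looking down on its end. 11 click rests 0 to 10, 30 degrees apart: value = number x 0.5236 (7 reads 3.665); end stops at 0 and 10. It starts between 0.5 and 3.5, as a rule in rest 1, 2 or 3. One click takes up to about 0.2 N m; let go between two rests it springs to the nearer one and stays. The sleeve turns like a knob.
- sleeve_top (a point): Fixed point on the sleeve's axis in its top end face. z: out of the face along the axis, leaning 30 degrees from vertical to the robot's side; x: to tick 5, up the slope. The sleeve is round, ribbed, dark grey: down the axis 38 mm of grip 40 mm in diameter, then an 8 mm skirt 47 mm wide, then (46 mm down) the scale disc, 76 mm wide. Above the disc nothing else within 70 mm of the axis.
- pointer (a point): Black nub on the sleeve's skirt, 26 mm from the axis, that points at the set number; it turns with the sleeve. A white line on the sleeve's end face points the same way.
- tick_zero (a point): Outer end of tick 0, 37 mm from the axis on the fixed aluminium scale disc. 11 black ticks without figures, 30 degrees apart, clockwise from 0 to 10; those at 0, 5 and 10 are long, the others short. 5 is at the disc's highest point, farthest from the robot; a 60 degree gap between 10 and 0 faces the robot, with a round dot beside the 0 tick.
- holder_floor (a point): Centre of the floor in the holder ring, a steel ring fixed on the dispenser's base: bore 38 mm, outside 54 mm, 18 mm high above this floor, which is 12 mm above the table. z up, x away from the robot to the spout, y away from the barrel, which stands with its sleeve 130 mm off in -y. Bring the 75 mm tube in low from -x, beneath the spout, with the gripper leaning back to -x.
- spout (a point): Mouth of the spout, a 10 mm steel pipe over the far side of the holder ring (12 mm beyond its axis); its lowest edge is about 112 mm above the holder's floor. From the mouth the pipe runs level, its axis 125 mm above the floor, away from the robot for 36 mm, then sideways to the barrel.
- dispenser: The dispenser, fixed to the table. Origin on the table; x away from the robot, y to the holder (130 mm), z up. Grey base plate 12 mm thick, x -55 to 145 mm, y -65 to 185 mm; leaning white barrel 40 mm thick in the plane y = 0; glaze jar 60 mm wide, 115 mm above the plate's underside, at x 105, y 77 mm.
- tube: Measuring tube of aluminium, a plain straight open cup: 34 mm outside diameter, 75 mm tall, 3 mm wall, 40 to 90 g, standing mouth up on the table at the start, at least 55 mm clear of other loose things. Origin: centre of its underside; z along the tube to its mouth.
- cup: Bystander: white bisque cup, 80 mm across, 75 mm tall. Origin under its centre.
- bottle_a: Bystander: paint bottle with white cap, 54 mm diameter, 115 mm tall. Origin under its centre.
- bottle_b: Bystander: paint bottle with white cap, 58 mm diameter, 125 mm tall. Origin under its centre.

How it is judged:
On the way, in this order (a step that is already met when the one before it is completed fails the run):
1. the sleeve rests in click 7, let go (value of joint dose_sleeve between 3.535 and 3.795 rad and contact force between the fingers and dispenser below 0.3 N), for 0.2 s.
2. the tube stands upright on the floor of the holder ring (horizontal distance between tube and holder_floor below 0.006 m and z of tube in the frame of holder_floor below 0.004 m and angle between tube's own z axis and vertical below 0.12 rad), for 0.2 s.
At the end, for the whole second after the job is handed in: The sleeve rests in click 7 (3.665 rad, within 0.13 rad), and the tube stands still in the holder ring: its underside within 6 mm of the centre of the holder's floor and within 4 mm of its height, mouth up, no more than 0.12 rad from upright (all of step 2 and value of joint dose_sleeve between 3.535 and 3.795 rad and z of tube in the frame of holder_floor above -0.004 m and linear speed of tube below 0.02 m/s); the robot touches nothing.
It fails at once if the cup was pushed aside or knocked over (30 mm, 0.4 rad) (distance of cup from where it was at the start of the episode above 0.03 m or angle between cup's own z axis and vertical above 0.4 rad).
It fails at once if a paint bottle was pushed aside or knocked over (30 mm, 0.4 rad) (distance of any of bottle_a, bottle_b from where it was at the start of the episode above 0.03 m or angle between any of bottle_a, bottle_b's own z axis and vertical above 0.4 rad).
It also fails if it takes over 72 s, if anything falls off the work surface, if the arm or the gripper's body presses on something with over 40 N, if the wrist force passes 120 N, or if a joint passes its speed limit or range.

## Working session

There is one attempt and no reset: what is moved stays moved. The work goes in short steps, Python scripts to look and compute and a tool call to move; the robot and the scene stay as the last step left them, time stands still between calls to the robot, and variables do not carry over. Pictures are saved under pics/ and viewed, at most 10 in all, crops included, and the job is handed in when it is done.

Besides the shell and the picture viewer there is one more tool, called after ">>>" as name(argument=value, ...) on one line, values as JSON. step_arm: Moves the arm, as the interface text tells. Its arguments: {"type":"object","properties":{"series":{"type":"string"},"newtons":{"type":"number"}},"required":["series"]}

```bash
ls; mkdir -p pics
cat > h.py <<'E'
import numpy as np, cv2
from bench import env
from scipy.spatial.transform import Rotation as R
def T(c): return np.linalg.inv(np.array(c["world_to_cam"]))
def w(c,p): return (T(c)@np.r_[p,1])[:3]
def rot(q): return R.from_quat([q[1],q[2],q[3],q[0]]).as_matrix()
def save(c,n,crop=None,s=1):
    im=c["color"][...,::-1]
    if crop: im=im[crop[1]:crop[3],crop[0]:crop[2]]
    cv2.imwrite("pics/"+n,cv2.resize(im,None,fx=s,fy=s,interpolation=cv2.INTER_CUBIC))
E
python3 - <<'E'
from h import *
np.set_printoptions(precision=4,suppress=True)
ims=[]
for n in ["side","top","wrist"]:
    c=env.capture(n); ims.append(c)
    print(n,c["intrinsics"][0][0], T(c)[:3].round(3).tolist())
    for t in ["sleeve_top","pointer","tick_zero","holder_floor","spout","dispenser","tube","cup","bottle_a","bottle_b"]:
        r=env.pinpoint(n,t)[:2]
        print(t,[(round(x["p"],2),w(c,x["centre"])) for x in r])
o=env.get_obs();print(o)
a=np.vstack([np.hstack([ims[0]["color"],ims[1]["color"]]),])[...,::-1]
cv2.imwrite("pics/a.png",cv2.resize(a,(800,300),interpolation=cv2.INTER_AREA))
save(ims[1],"top.png",s=1.5)
E
```

```text
pics
side 480.3678834633768 [[0.839, -0.339, 0.425, 0.004], [-0.544, -0.518, 0.66, -0.956], [-0.004, -0.785, -0.619, 1.011]]
sleeve_top [(0.93, array([0.5191, 0.0441, 0.2319])), (0.33, array([0.528 , 0.0359, 0.0026]))]
pointer [(0.78, array([0.5276, 0.0611, 0.1945]))]
tick_zero [(0.96, array([0.5178, 0.059 , 0.1793]))]
holder_floor [(0.24, array([0.5294, 0.0341, 0.0002]))]
spout [(0.79, array([0.5686, 0.1607, 0.1246]))]
dispenser [(0.75, array([0.5293, 0.0364, 0.001 ]))]
tube [(0.83, array([ 0.4613, -0.183 ,  0.0004]))]
cup [(0.88, array([ 0.57  , -0.2738,  0.0031])), (0.4, array([0.5265, 0.0392, 0.001 ]))]
bottle_a [(0.82, array([ 0.4173, -0.3227, -0.0028])), (0.68, array([ 0.7492, -0.2285, -0.0019]))]
bottle_b [(0.82, array([ 0.4173, -0.3227, -0.0028])), (0.68, array([ 0.7492, -0.2285, -0.0019]))]
top 419.57292954425566 [[0.028, -0.992, 0.12, 0.437], [-0.999, -0.025, 0.03, -0.066], [-0.027, -0.121, -0.992, 1.29]]
sleeve_top [(0.82, array([0.5195, 0.0367, 0.236 ]))]
pointer [(0.65, array([0.5293, 0.0606, 0.1923]))]
tick_zero [(0.71, array([0.5164, 0.0556, 0.1759]))]
holder_floor [(0
[... 600 characters left out ...]
op []
pointer []
tick_zero []
holder_floor []
spout []
dispenser [(0.77, array([ 0.5309,  0.0379, -0.0009]))]
tube [(0.5, array([ 0.4566, -0.1792,  0.0011]))]
cup []
bottle_a []
bottle_b []
{'time': 1.65, 'joint_positions': array([ 1.1866,  0.1304,  1.4882, -0.    ,  1.523 , -0.0854]), 'joint_vel': array([ 0.0001,  0.0003, -0.0002, -0.0018, -0.0002,  0.0015]), 'joint_torque': array([  0.0021, -56.9293, -50.0856,   0.    ,   0.0011,   0.    ]), 'position': array([0.1766, 0.5734, 0.2533]), 'tcp_rot': array([ 0.    ,  0.1489,  0.9889, -0.    ]), 'ft_force': array([-0.1218,  0.781 ,  0.9663]), 'moment': array([-0.0107,  0.0025,  0.0374]), 'finger_force': 0.0, 'gripper_width': 0.9950067888110465}
```

View images.

View pics/top.png

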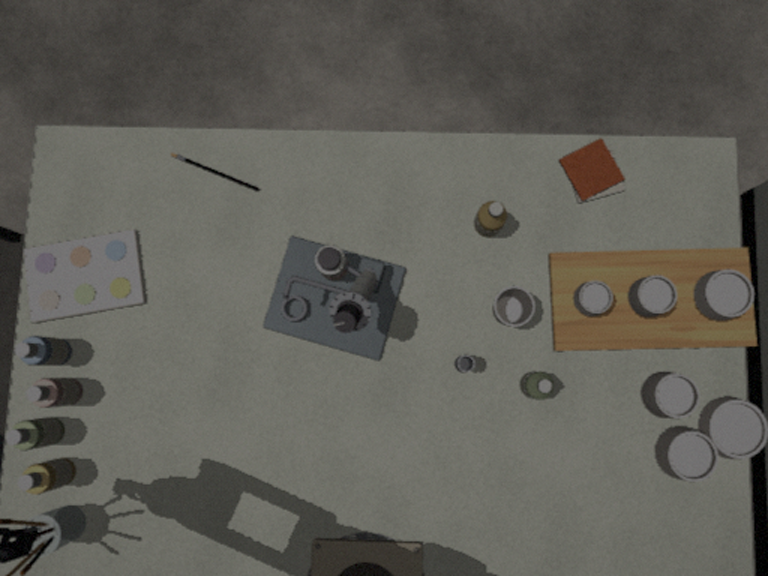

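View pics/a.png

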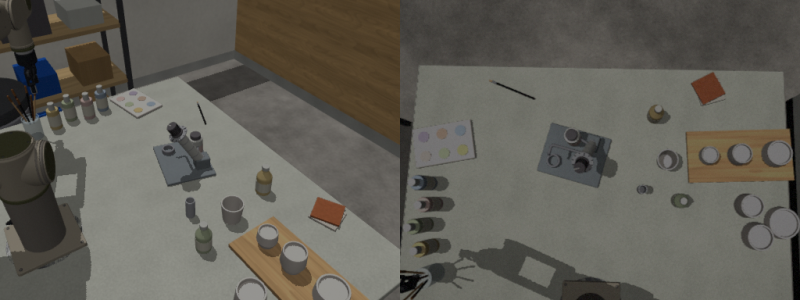

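The top view shows the dispenser at (335,297), tube at (466,363), cup at (514,307) and bottles at (491,217) and (540,386), all agreeing with the networks. In the small side view the sleeve leans toward the robot at (178,130). Next I move above the sleeve.

>>> step_arm(series="-0.81 -0.68 -0.18 0 -1;-0.81 -0.68 -0.18 0 -1;-0.81 -0.68 -0.18 0 -1;-0.81 -0.68 -0.18 0 -1")

```text
time: 2.05
position: [0.2651, 0.4374, 0.2817]
tcp_rot: [0.001, 0.15, 0.989, 0.0]
ft_force: [-0.0, 0.9, 0.4]
gripper_width: 1.0
finger_force: 0.0
```

>>> step_arm(series="-0.81 -0.68 -0.18 0 -1;-0.81 -0.68 -0.18 0 -1;-0.81 -0.68 -0.18 0 -1;-0.81 -0.68 -0.18 0 -1")

```text
time: 2.45
position: [0.3511, 0.304, 0.3087]
tcp_rot: [0.001, 0.151, 0.989, 0.0]
ft_force: [-0.2, 0.5, -1.0]
gripper_width: 1.002
finger_force: 0.0
```

>>> step_arm(series="-0.81 -0.68 -0.18 0 -1;-0.81 -0.68 -0.18 0 -1;-0.81 -0.68 -0.18 0 -1;-0.81 -0.68 -0.18 0 -1")

```text
time: 2.85
position: [0.437, 0.1707, 0.3352]
tcp_rot: [0.001, 0.151, 0.989, -0.0]
ft_force: [-0.8, -0.3, -0.2]
gripper_width: 1.0
finger_force: 0.0
```

>>> step_arm(series="-0.81 -0.68 -0.18 -0.06 -1;-0.81 -0.68 -0.18 -0.06 -1;-0.81 -0.68 -0.18 -0.06 -1;-0.81 -0.68 -0.18 -0.06 -1;-0.81 -0.68 -0.18 -0.06 -1")

```text
time: 3.35
position: [0.5216, 0.0399, 0.3609]
tcp_rot: [-0.0, 0.127, 0.992, 0.0]
ft_force: [-0.8, 0.9, -0.9]
gripper_width: 0.998
finger_force: 0.0
```

```bash
cat > look.py <<'E'
from h import *
import sys
np.set_printoptions(precision=4,suppress=True)
def sleeve(cams=("wrist",),things=("sleeve_top","pointer","tick_zero","holder_floor","spout","dispenser","tube"),verb=1):
    o=env.get_obs(); print("t",o["time"],"pos",o["position"],"tx",rot(o["tcp_rot"])[:,0],"w",o["gripper_width"],"F",o["ft_force"],"j6",o["joint_positions"][5])
    out={}
    for n in cams:
        c=env.capture(n)
        for t in things:
            r=env.pinpoint(n,t)[:1]
            for x in r:
                p=w(c,x["centre"]); out[n,t]=p
                if verb: print(n,t,round(x["p"],2),p)
    return c,out
yd=np.array([.25,.968,0]);xd=np.array([.968,-.25,0]);xs=.866*xd+np.array([0,0,.5])
def number(out,n):
    s=out.get((n,"sleeve_top"))
    for t in ("pointer","tick_zero"):
        if s is None or (n,t) not in out: continue
        d=out[n,t]-s; print(n,t,"number",5-np.degrees(np.arctan2(d@yd,d@xs))/30,"r",np.hypot(d@yd,d@xs))
E
python3 - <<'E'
from look import *
c,o=sleeve(("top","side","wrist"))
for n in ("top","side","wrist"): number(o,n)
save(c,"w1.png",s=1.5)
E
```

```text
t 3.35 pos [0.5216 0.0399 0.3609] tx [-0.9679  0.2512  0.0008] w 0.9982187341073409 F [-0.7664  0.8826 -0.8719] j6 -1.3387267372756684
top spout 0.34 [0.529  0.0355 0.0024]
top dispenser 0.94 [0.5276 0.0401 0.0031]
side sleeve_top 0.56 [0.519  0.0422 0.2304]
side pointer 0.7 [0.5307 0.0584 0.1956]
side tick_zero 0.56 [0.5191 0.0582 0.1768]
side holder_floor 0.78 [0.559  0.1682 0.011 ]
side spout 0.67 [0.5718 0.1609 0.1226]
side dispenser 0.72 [ 0.5285  0.0374 -0.0002]
side tube 0.59 [ 0.46   -0.1798  0.0001]
wrist sleeve_top 0.87 [0.5198 0.0399 0.2314]
wrist pointer 0.88 [0.5292 0.057  0.1918]
wrist tick_zero 0.79 [0.522  0.0552 0.1773]
wrist holder_floor 0.58 [0.5613 0.1611 0.0115]
wrist spout 0.68 [0.5733 0.16   0.1238]
wrist dispenser 0.75 [ 0.5283  0.0375 -0.0002]
wrist tube 0.96 [ 0.4581 -0.1788  0.0027]
side pointer number 0.9695383501013373 r 0.02167330500995119
side tick_zero number -0.09317072066090493 r 0.03392320402254278
wrist pointer number 0.6810649956430135 r 0.024552028087266985
wrist tick_zero number -0.0536764937937777 r 0.03242980290776658
```

View pics/w1.png

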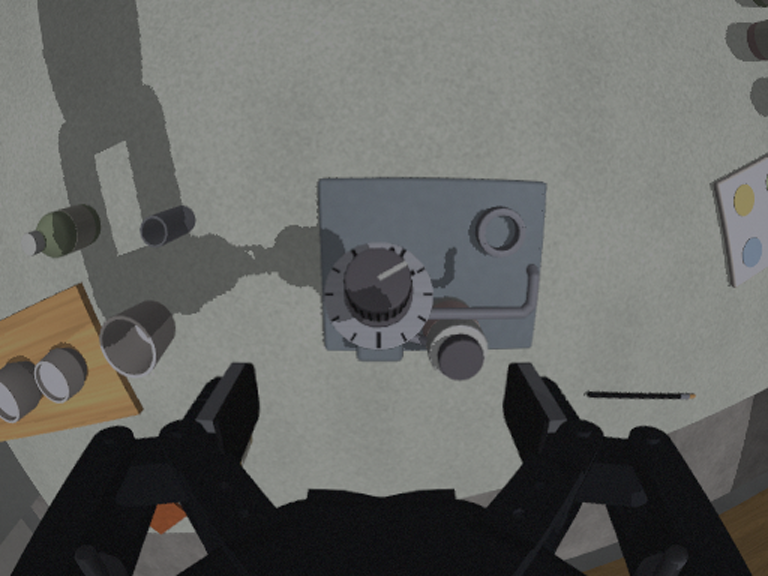

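The wrist view shows the sleeve face at about (378,283) with its white line pointing to (408,263), and tick 5 at (379,338). That is about 124° from tick 5, so it is in rest 1 and needs six clockwise clicks. I'll grip it gently and test one stroke.

>>> step_arm(series="-0.026 0 0.5 -0.5 -1;-0.026 0 0.5 -0.5 -1;-0.026 0 0.873 -0.5 -1;-0.026 0 0.873 -0.5 -1;-0.026 0 0.873 -0.5 0.2;-0.026 0 0.873 -0.5 0.4;-0.026 0 0.873 -0.5 1;-0.026 0 0.873 -0.5 1;-0.026 0 0.873 -0.5 1;-0.026 0 0.873 -0.5 1", newtons=30)

```text
time: 5.55
position: [0.5266, 0.038, 0.2344]
tcp_rot: [0.003, -0.069, 0.998, -0.002]
ft_force: [-2.4, -5.7, 6.9]
gripper_width: 0.481
finger_force: 30.3
```

>>> step_arm(series="0 0 0 1 1;0 0 0 1 1;0 0 0 1 1;0 0 0 1 1;0 0 0 1 1;0 0 0 1 1;0 0 0 1 1")

```text
time: 6.25
position: [0.5284, 0.0366, 0.2352]
tcp_rot: [0.006, 0.319, 0.948, -0.0]
ft_force: [4.3, -16.1, 5.0]
gripper_width: 0.456
finger_force: 65.3
```

Run:
```python
from look import *
c,o=sleeve(("side","wrist"),("sleeve_top","pointer","tick_zero"))
for n in ("side","wrist"): number(o,n)
save(c,"w2.png",crop=(150,60,400,384),s=1.8)
```

```text
t 6.25 pos [0.5284 0.0366 0.2352] tx [-0.797   0.6039 -0.0113] w 0.45606123625310696 F [  4.3393 -16.069    4.9852] j6 -0.9468822023092242
side sleeve_top 0.85 [0.5203 0.0447 0.2307]
side pointer 0.72 [0.5367 0.0574 0.2006]
side tick_zero 0.59 [0.5163 0.0572 0.1774]
wrist sleeve_top 0.6 [0.522  0.0389 0.2315]
wrist pointer 0.84 [0.537  0.0561 0.195 ]
wrist tick_zero 0.95 [0.5214 0.0539 0.1748]
side pointer number 1.540975169293517 r 0.016875241462969932
side tick_zero number -0.37491939012164543 r 0.03461126119749399
wrist pointer number 1.173473205417861 r 0.022409642209645683
wrist tick_zero number -0.19782350787687086 r 0.03513576472076068
```

View pics/w2.png

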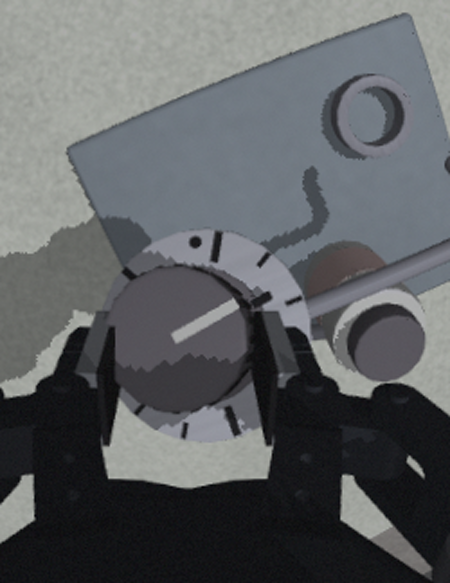

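In this picture the 0 tick is at (216,247) beside its dot, 1 is at (264,259) and 2 at (293,300). The white line now points to about 1.8, so one click has gone over. I'll let go, swing back, regrip and repeat.

>>> step_arm(series="0 -0.01 0 0 -0.5;0 -0.01 0 0 -0.5;0 -0.01 0 -1 -0.5;0 -0.01 0 -1 -0.5;0 -0.01 0 -1 -0.5;0 -0.01 0 -1 -0.5;0 -0.01 0 -1 -0.5;0 -0.01 0 -1 -0.5;0 -0.01 0 -1 1;0 -0.01 0 -1 1;0 -0.01 0 -1 1;0 -0.01 0 -1 1", newtons=40)

```text
time: 7.85
position: [0.5245, 0.0373, 0.2321]
tcp_rot: [0.001, -0.069, 0.998, -0.001]
ft_force: [-0.5, -5.3, 5.0]
gripper_width: 0.475
finger_force: 39.6
```

>>> step_arm(series="0 0 0 1 1;0 0 0 1 1;0 0 0 1 1;0 0 0 1 1;0 0 0 1 1;0 0 0 1 1;0 0 0 1 1")

```text
time: 8.55
position: [0.5261, 0.0379, 0.2334]
tcp_rot: [0.003, 0.318, 0.948, 0.001]
ft_force: [1.5, -5.8, 5.5]
gripper_width: 0.452
finger_force: 83.3
```

>>> step_arm(series="0 0 0 0 -0.5;0 0 0 0 -0.5;0 0 0 -1 -0.5;0 0 0 -1 -0.5;0 0 0 -1 -0.5;0 0 0 -1 -0.5;0 0 0 -1 -0.5;0 0 0 -1 -0.5")

```text
time: 9.35
position: [0.5237, 0.0386, 0.2302]
tcp_rot: [-0.0, -0.073, 0.997, 0.0]
ft_force: [0.5, 0.8, -1.3]
gripper_width: 0.75
finger_force: 0.0
```

Run:
```python
from look import *
c,o=sleeve(("side","wrist"),("sleeve_top","pointer","tick_zero"))
for n in ("side","wrist"): number(o,n)
save(c,"w3.png",crop=(150,60,400,384),s=1.8)
```

```text
t 9.35 pos [0.5237 0.0386 0.2302] tx [-0.9894 -0.1454  0.0004] w 0.7502126966099725 F [ 0.5232  0.776  -1.303 ] j6 -1.7411399714632556
side sleeve_top 0.89 [0.5179 0.0401 0.2321]
side tick_zero 0.83 [0.5207 0.0593 0.1772]
wrist sleeve_top 0.56 [0.52   0.0389 0.232 ]
wrist tick_zero 0.86 [0.5225 0.0561 0.1779]
side tick_zero number 0.11596353032289919 r 0.03506777848604776
wrist tick_zero number 0.03621118036823745 r 0.03339548495903924
```

View pics/w3.png

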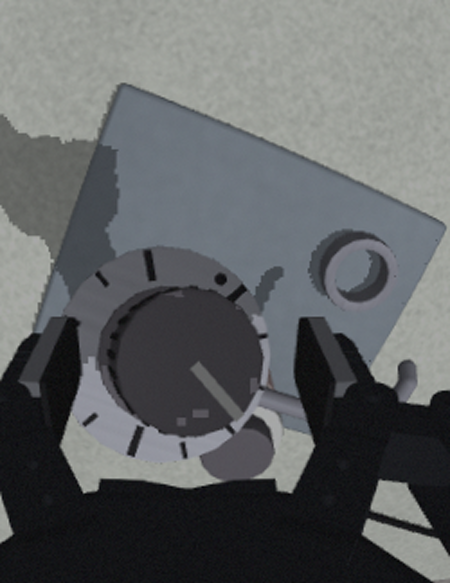

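The 0 tick is at (237,292) beside its dot, and the white line points at the tick at (231,430), which is 3. Each stroke gives exactly one click, so four more are needed. I'll also write a numeric read-out of the white line.

>>> step_arm(series="0 0 0 0 1;0 0 0 0 1;0 0 0 0 1;0 0 0 0 1;0 0 0 1 1;0 0 0 1 1;0 0 0 1 1;0 0 0 1 1;0 0 0 1 1;0 0 0 1 1;0 0 0 1 1", newtons=35)

```text
time: 10.85
position: [0.5255, 0.0391, 0.2321]
tcp_rot: [0.002, 0.317, 0.949, 0.002]
ft_force: [-0.2, 1.6, 9.1]
gripper_width: 0.458
finger_force: 78.2
```

>>> step_arm(series="0 0 0 0 -0.5;0 0 0 0 -0.5;0 0 0 -1 -0.5;0 0 0 -1 -0.5;0 0 0 -1 -0.5;0 0 0 -1 -0.5;0 0 0 -1 -0.5;0 0 0 -1 -0.5;0 0 0 -1 -0.5")

```text
time: 11.75
position: [0.5235, 0.0383, 0.2298]
tcp_rot: [-0.001, -0.071, 0.997, 0.0]
ft_force: [-0.7, 0.3, -0.5]
gripper_width: 0.747
finger_force: 0.0
```

```bash
cat > line.py <<'E'
from look import *
def read(st=np.array([.5193,.0400,.2320])):
    c=env.capture("wrist"); K=np.array(c["intrinsics"]); g=cv2.cvtColor(c["color"],cv2.COLOR_RGB2GRAY).astype(np.float32)
    num=np.arange(-.9,10.95,.1); rs=np.linspace(.007,.016,12)
    best=[]
    for dx in np.arange(-.004,.0041,.001):
      for dy in np.arange(-.004,.0041,.001):
        a=np.radians((5-num)*30)[:,None,None]
        P=(st+dx*xs+dy*yd)+rs[None,:,None]*(np.cos(a)*xs+np.sin(a)*yd)
        q=P@np.array(c["world_to_cam"])[:3,:3].T+np.array(c["world_to_cam"])[:3,3]
        rho=np.hypot(q[...,0],q[...,1]); f=K[0,0]*np.arctan2(rho,q[...,2])/rho
        v=cv2.remap(g,(K[0,2]+f*q[...,0]).astype(np.float32),(K[1,2]+f*q[...,1]).astype(np.float32),cv2.INTER_LINEAR)
        s=v.min(1); i=s.argmax(); best.append((s[i]-np.median(s),round(num[i],1),dx,dy))
    best.sort(reverse=True); print("line:",[(round(float(b[0])),float(b[1])) for b in best[:6]]); return c
E
python3 -c "
from line import *
read();print(env.get_obs()['time'])"
```

```text
line: [(49, 4.3), (49, 4.4), (49, 4.0), (49, 3.9), (49, 4.5), (49, 4.2)]
11.8
```

Now at 4, with three strokes to go.

>>> step_arm(series="0 0 0 0 1;0 0 0 0 1;0 0 0 0 1;0 0 0 0 1;0 0 0 1 1;0 0 0 1 1;0 0 0 1 1;0 0 0 1 1;0 0 0 1 1;0 0 0 1 1;0 0 0 1 1")

```text
time: 12.9
position: [0.5244, 0.0394, 0.2324]
tcp_rot: [0.001, 0.317, 0.948, 0.001]
ft_force: [-8.2, 1.7, 19.5]
gripper_width: 0.455
finger_force: 80.7
```

>>> step_arm(series="0 0 0 0 -0.5;0 0 0 0 -0.5;0 0 0 -1 -0.5;0 0 0 -1 -0.5;0 0 0 -1 -0.5;0 0 0 -1 -0.5;0 0 0 -1 -0.5;0 0 0 -1 -0.5;0 0 0 -1 -0.5")

```text
time: 13.8
position: [0.5238, 0.0383, 0.23]
tcp_rot: [-0.0, -0.07, 0.998, 0.0]
ft_force: [-0.0, -0.2, -0.8]
gripper_width: 0.75
finger_force: 0.0
```

>>> step_arm(series="0 0 0 0 1;0 0 0 0 1;0 0 0 0 1;0 0 0 0 1;0 0 0 1 1;0 0 0 1 1;0 0 0 1 1;0 0 0 1 1;0 0 0 1 1;0 0 0 1 1;0 0 0 1 1")

```text
time: 14.9
position: [0.5255, 0.0391, 0.2321]
tcp_rot: [0.002, 0.317, 0.948, 0.002]
ft_force: [2.0, 1.3, 6.0]
gripper_width: 0.456
finger_force: 78.0
```

>>> step_arm(series="0 0 0 0 -0.5;0 0 0 0 -0.5;0 0 0 -1 -0.5;0 0 0 -1 -0.5;0 0 0 -1 -0.5;0 0 0 -1 -0.5;0 0 0 -1 -0.5;0 0 0 -1 -0.5;0 0 0 -1 -0.5")

```text
time: 15.8
position: [0.5236, 0.0383, 0.2298]
tcp_rot: [-0.0, -0.071, 0.997, 0.0]
ft_force: [1.0, -0.7, 0.9]
gripper_width: 0.749
finger_force: 0.0
```

```bash
python3 -c "
from line import *
c=read();print(env.get_obs()['time']);save(c,'w4.png',crop=(150,60,400,384),s=1.8)"
```

```text
line: [(50, 6.0), (50, 6.3), (50, 6.2), (50, 6.1), (50, 5.8), (50, 6.1)]
15.85
```

View pics/w4.png

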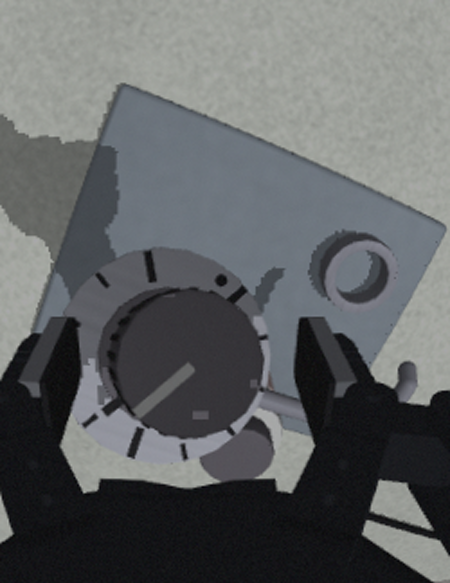

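The black nub at (108,408) points at the tick at (90,420), one past the long tick 5 at (134,440), so it reads 6. One last stroke, then I open and rise.

>>> step_arm(series="0 0 0 0 1;0 0 0 0 1;0 0 0 0 1;0 0 0 0 1;0 0 0 1 1;0 0 0 1 1;0 0 0 1 1;0 0 0 1 1;0 0 0 1 1;0 0 0 1 1;0 0 0 1 1")

```text
time: 16.95
position: [0.5254, 0.0392, 0.2321]
tcp_rot: [0.002, 0.317, 0.949, 0.002]
ft_force: [-1.1, -0.7, 11.7]
gripper_width: 0.454
finger_force: 79.1
```

>>> step_arm(series="0 0 0 0 -0.5;0 0 0 0 -0.5;0 0 0 0 -0.8;0 0 -0.3 0 -0.8;0 0 -0.6 -0.5 -1;0 0 -0.87 -0.5 -1;0 0 -0.87 -0.5 -1;0 0 -0.87 -0.5 -1")

```text
time: 17.75
position: [0.5244, 0.0382, 0.3622]
tcp_rot: [0.001, 0.125, 0.992, 0.0]
ft_force: [0.1, 0.2, -0.5]
gripper_width: 1.003
finger_force: 0.0
```

Run:
```python
from line import *
c=read()
acc={}
for i in range(3):
  c,o=sleeve(("side","wrist","top"),("pointer","sleeve_top","holder_floor","spout","tube","dispenser"),verb=0)
  if i==2: [number(o,n) for n in("side","wrist")]
  for k,v in o.items(): acc.setdefault(k,[]).append(v)
for k,v in acc.items(): print(k,len(v),np.median(v,0))
```

```text
line: [(68, 7.1), (68, 6.9), (67, 7.0), (67, 6.9), (67, 7.0), (67, 7.0)]
t 17.8 pos [0.5238 0.0382 0.3605] tx [-0.968   0.251   0.0003] w 0.99884391765799 F [ 0.6368  0.3249 -0.5735] j6 -1.3417533364817262
t 18.85 pos [0.5238 0.0383 0.3608] tx [-0.9685  0.249   0.    ] w 0.9967311596312376 F [1.2041 0.2096 0.3178] j6 -1.343793683143846
t 19.9 pos [0.5239 0.0383 0.3609] tx [-0.9685  0.2491 -0.    ] w 1.001072039012236 F [ 0.6237  0.5285 -0.4823] j6 -1.3437960938065365
side pointer number 7.170973757739153 r 0.032096123672786615
wrist pointer number 7.422819924078146 r 0.024118996714634106
('side', 'pointer') 3 [0.5397 0.0092 0.2085]
('side', 'sleeve_top') 3 [0.52   0.0441 0.2299]
('side', 'holder_floor') 3 [0.5602 0.1648 0.012 ]
('side', 'spout') 3 [0.5705 0.161  0.1233]
('side', 'tube') 3 [ 0.4608 -0.1827  0.0012]
('side', 'dispenser') 3 [ 0.5309  0.0348 -0.0026]
('wrist', 'pointer') 3 [0.5393 0.0077 0.2044]
('wrist', 'sleeve_top') 3 [0.5177 0.0371 0.2324]
('wrist', 'holder_floor') 3 [0.5618 0.1623 0.0114]
('wrist', 'spout') 3 [0.5715 0.1575 0.125 ]
('wrist', 'tube') 3 [ 0.4592 -0.1793  0.0023]
('wrist', 'dispenser') 3 [ 0.5307  0.0384 -0.0011]
('top', 'pointer') 2 [ 0.4957 -0.296  -0.0005]
('top', 'sleeve_top') 1 [ 0.5705 -0.2685  0.0017]
('top', 'holder_floor') 3 [0.562  0.1643 0.0148]
('top', 'spout') 1 [ 0.4572 -0.1806 -0.0027]
('top', 'tube') 3 [ 0.4576 -0.1812  0.0011]
('top', 'dispenser') 3 [0.5308 0.0387 0.0003]
```

The sleeve reads 7.0. Next I go above the tube at (0.459,-0.181), part-closing on the way to measure where the fingertips stand at 34 mm opening.

>>> step_arm(series="0.027 -0.76 0.2 0 -1;0.027 -0.76 0.37 0 -1;0.027 -0.76 0.37 0 -1;0.027 -0.76 0.37 0 -1")

```text
time: 21.35
position: [0.4896, -0.0734, 0.3024]
tcp_rot: [-0.002, 0.127, 0.992, -0.0]
ft_force: [-0.0, 0.1, -0.2]
gripper_width: 1.0
finger_force: 0.0
```

>>> step_arm(series="0.027 -0.76 0.37 0 0.2;0.027 -0.76 0.37 0 0.2;0.027 -0.76 0.37 0 0.2;0.027 -0.76 0.37 0 0.2;0.027 -0.76 0.37 0 0.2;0.027 -0.76 0.37 0 0.2")

```text
time: 21.95
position: [0.4602, -0.1797, 0.2511]
tcp_rot: [0.001, 0.125, 0.992, -0.0]
ft_force: [-0.1, 1.1, -0.7]
gripper_width: 0.4
finger_force: 0.0
```

```bash
cat > cloud.py <<'E'
from look import *
def cloud(n):
    c=env.capture(n); K=np.array(c["intrinsics"]); z=c["z_map"]; v,u=np.indices(z.shape)
    x=(u-K[0,2])/K[0,0]; y=(v-K[1,2])/K[1,1]
    if n=="wrist":
        a=(u-K[0,2])/K[0,0]; b=(v-K[1,2])/K[1,1]; th=np.hypot(a,b); k=np.tan(np.minimum(th,1.5))/np.maximum(th,1e-9); x,y=a*k,b*k
        z=np.where(th<1.2,z,0)
    P=np.stack([x*z,y*z,z],-1)[z>0]; return c,P@T(c)[:3,:3].T+T(c)[:3,3]
E
python3 - <<'E'
from cloud import *
o=env.get_obs(); p=o["position"]; Rm=rot(o["tcp_rot"]); print(o["time"],p,o["gripper_width"],Rm.round(3).tolist())
for n in("side","wrist"):
    c,P=cloud(n)
    L=(P-p)@Rm; m=(abs(L[:,0])<.03)&(abs(L[:,1])<.06)&(L[:,2]>-.06)&(L[:,2]<.06)
    L=L[m]; print(n,len(L),"tip z",np.percentile(L[:,2],[50,90,97,99.5,100]) if len(L) else "")
    if len(L): t=L[L[:,2]>L[:,2].max()-.02]; print(t.min(0),t.max(0))
acc={}
for i in range(3):
  c,q=sleeve(("side","wrist","top"),("tube",),verb=0)
  for k,v in q.items(): acc.setdefault(k,[]).append(v)
for k,v in acc.items(): print(k,len(v),np.median(v,0))
for n in("side","top","wrist"):
    c,P=cloud(n); m=(np.hypot(P[:,0]-.459,P[:,1]+.181)<.035)&(P[:,2]>.01)&(P[:,2]<.11); Q=P[m]; h=Q[Q[:,2]>.068]
    print(n,len(Q),"top",np.percentile(Q[:,2],[90,98,100]), "rim ctr",(h.min(0)+h.max(0))/2,h.max(0)-h.min(0))
E
```

```text
21.95 [ 0.4602 -0.1797  0.2511] 0.4002811312232706 [[-0.969, 0.248, 0.002], [0.248, 0.969, -0.0], [-0.002, 0.0, -1.0]]
side 317 tip z [-0.0322  0.0089  0.0168  0.0195  0.0238]
[-0.0097 -0.0306  0.0039] [0.0124 0.0244 0.0238]
wrist 19935 tip z [-0.0414 -0.0104  0.0076  0.0168  0.0218]
[-0.0113 -0.0307  0.0018] [0.0117 0.0306 0.0218]
t 22.05 pos [ 0.4602 -0.1796  0.251 ] tx [-0.9689  0.2474 -0.0018] w 0.4010692634208485 F [0.1072 0.5151 0.1353] j6 -1.7969432232350127
t 22.35 pos [ 0.4594 -0.1802  0.25  ] tx [-0.9686  0.2485 -0.0002] w 0.40177435014379764 F [ 0.4297 -0.2602 -0.3366] j6 -1.7974906095012544
t 22.65 pos [ 0.4592 -0.1806  0.2498] tx [-0.9685  0.2491  0.0001] w 0.4016348884282535 F [ 0.152  -0.8883 -0.5515] j6 -1.7976116202155714
('side', 'tube') 3 [ 0.4593 -0.181   0.0027]
('wrist', 'tube') 3 [ 0.4575 -0.1798  0.0018]
('top', 'tube') 1 [ 0.5673 -0.2655  0.0019]
side 293 top [0.0744 0.0773 0.0794] rim ctr [ 0.4575 -0.1823  0.0738] [0.0322 0.0356 0.0112]Traceback (most recent call last):
  File "<stdin>", line 15, in <module>
    return _quantile_unchecked(
        a, q, axis, out, overwrite_input, method, keepdims, weights)
    return _ureduce(a,
                    func=_quantile_ureduce_func,
    ...<5 lines>...
                    overwrite_input=overwrite_input,
                    method=method)
    r = func(a, **kwargs)
    result = _quantile(arr,
                       quantiles=q,
    ...<2 lines>...
                       out=out,
                       weights=wgt)
    slices_having_nans = np.isnan(arr[-1, ...])
                                  ~~~^^^^^^^^^
IndexError: index -1 is out of bounds for axis 0 with size 0
```

>>> step_arm(series="0 0 0.2 0 -0.8;0 0 0.4 0 -0.8;0 0 0.4 0 -0.8;0 0 0.4 0 -0.8")

```text
time: 23.45
position: [0.4589, -0.1804, 0.19]
tcp_rot: [-0.001, 0.126, 0.992, 0.0]
ft_force: [0.5, 0.3, -0.1]
gripper_width: 0.897
finger_force: 0.0
```

Run:
```python
from cloud import *
o=env.get_obs(); p=o["position"]; Rm=rot(o["tcp_rot"]); print(o["time"],p,o["gripper_width"])
c,P=cloud("wrist"); L=(P-p)@Rm
m=(abs(L[:,0])<.03)&(abs(L[:,1])<.012)&(L[:,2]>-.1)&(L[:,2]<.03); print("middle z",np.percentile(L[m][:,2],[2,50,98,100]) if m.any() else 0)
m=(np.hypot(P[:,0]-.4585,P[:,1]+.181)<.035)&(P[:,2]>.065)&(P[:,2]<.11); Q=P[m]; print(len(Q),np.percentile(Q[:,2],[50,95]) if m.any() else 0)
if m.any(): print((Q.min(0)+Q.max(0))/2,Q.max(0)-Q.min(0),Q.mean(0))
save(c,"w5.png",s=1.5)
```

```text
23.45 [ 0.4589 -0.1804  0.19  ] 0.8972193094085091
middle z [-0.079  -0.0648 -0.051  -0.0492]
596 [0.0738 0.0752]
[ 0.4584 -0.1823  0.0708] [0.0332 0.0338 0.0116] [ 0.4582 -0.1821  0.0726]
```

View pics/w5.png

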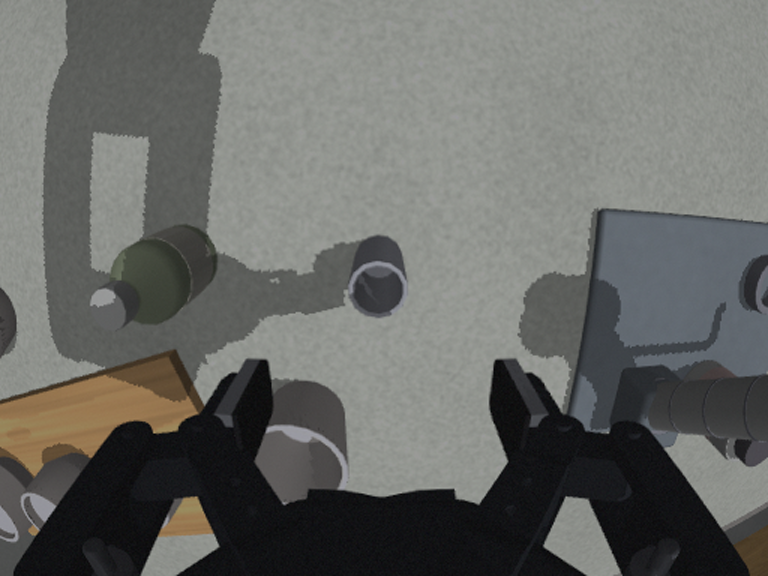

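The tube's rim is at (377,290), centred between the fingers and clear of the cup (300,440) and bottle (160,275). Its rim height measures 75 mm and the gripper's body begins 50 mm behind the TCP, both as given. Now I grip it high on the rim.

>>> step_arm(series="0 -0.012 0.3 0 -0.8;0 -0.012 0.6 0 -0.8;0 -0.012 0.693 0 -0.8;0 -0.012 0.693 0 -0.4;0 -0.012 0.693 0 0;0 -0.012 0.693 0 0.15;0 -0.012 0.693 0 1;0 -0.012 0.693 0 1;0 -0.012 0.693 0 1;0 -0.012 0.693 0 1", newtons=40)

```text
time: 24.5
position: [0.4609, -0.1833, 0.0891]
tcp_rot: [0.003, 0.125, 0.992, -0.001]
ft_force: [-0.4, -0.1, 7.6]
gripper_width: 0.365
finger_force: 39.2
```

>>> step_arm(series="0 0 -0.2 0 1;0 0 -0.5 0 1;0 0 -1 0 1;0 0 -1 0 1;0 0 -1 0 1;0 0 -1 0 1")

```text
time: 25.1
position: [0.4594, -0.1826, 0.2376]
tcp_rot: [0.002, 0.125, 0.992, -0.001]
ft_force: [-0.4, -1.3, -1.7]
gripper_width: 0.368
finger_force: 40.0
```

Run:
```python
from cloud import *
o=env.get_obs(); p=o["position"]; Rm=rot(o["tcp_rot"]); print(o["time"],p,o["gripper_width"],o["finger_force"])
c,P=cloud("side"); L=(P-p)@Rm
m=(abs(L[:,0])<.03)&(abs(L[:,1])<.03)&(L[:,2]>.025)&(L[:,2]<.11); Q=L[m]; print(len(Q),Q.min(0),Q.max(0))
for a in np.arange(.025,.1,.015):
    s=Q[(Q[:,2]>=a)&(Q[:,2]<a+.015)]; print(a,len(s),s.mean(0) if len(s) else "")
for i in range(3):
  for n in("side","wrist"):
    c=env.capture(n); r=env.pinpoint(n,"tube")[:1]; print(n,[(x["p"],(w(c,x["centre"])-p)@Rm) for x in r])
c=env.capture("side"); K=np.array(c["intrinsics"]); q=np.array(c["world_to_cam"])@np.r_[p,1]; u,v=(K@(q[:3]/q[2]))[:2]; u,v=int(u),int(v); save(c,"s1.png",crop=(max(u-80,0),max(v-70,0),u+80,v+70),s=4)
```

```text
25.1 [ 0.4594 -0.1826  0.2376] 0.3681260379724844 40.042892787605524
248 [-0.0135 -0.0188  0.0257] [0.0203 0.0176 0.0893]
0.025 59 [ 0.0085 -0.0079  0.0326]
0.04 59 [ 0.0055 -0.0114  0.0469]
0.055 59 [ 0.0061 -0.0106  0.0613]
0.07 59 [ 0.0066 -0.0107  0.0764]
0.08499999999999999 12 [ 0.0058 -0.0095  0.0869]
0.1 0 
side [(0.71, array([-0.0014,  0.0019,  0.09  ]))]
wrist [(0.56, array([0.0058, 0.004 , 0.0888]))]
side [(0.49, array([0.0027, 0.0018, 0.0922]))]
wrist [(0.76, array([0.0035, 0.0014, 0.0889]))]
side [(0.53, array([0.0004, 0.0007, 0.09  ]))]
wrist [(0.86, array([0.0025, 0.0014, 0.0886]))]
```

View pics/s1.png

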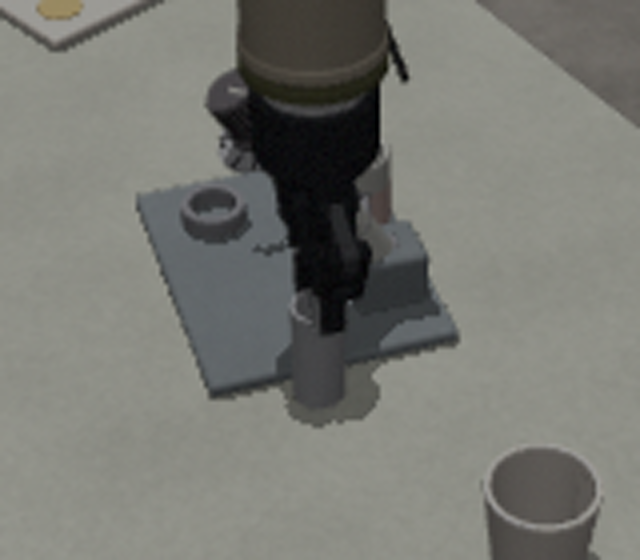

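The side view shows the tube hanging straight and upright in the fingers at (318,350). I carry it to the -x side of the holder, keeping clear of the sleeve.

>>> step_arm(series="0.57 0.3 0 0 1;0.57 0.6 0 0 1;0.57 0.8 0 0 1;0.57 0.8 0 0 1;0.57 0.8 0 0 1")

```text
time: 26.3
position: [0.406, -0.0436, 0.2362]
tcp_rot: [0.001, 0.124, 0.992, -0.0]
ft_force: [-0.4, 0.3, 0.2]
gripper_width: 0.367
finger_force: 40.1
```

>>> step_arm(series="0 0.3 0 0 1;0 0.6 0 0 1;0 0.8 0 0 1;0 0.8 0 0 1")

```text
time: 26.7
position: [0.4367, 0.073, 0.2359]
tcp_rot: [0.0, 0.125, 0.992, 0.0]
ft_force: [0.2, -0.8, -0.4]
gripper_width: 0.366
finger_force: 40.2
```

>>> step_arm(series="0 0.3 0 0 1;0 0.6 0.2 0 1;0 0.8 0.5 0 1;0 0.8 0.744 0 1;0 0.8 0.744 0 1;0 0.8 0.744 0 1")

```text
time: 27.3
position: [0.4655, 0.1861, 0.1239]
tcp_rot: [-0.001, 0.126, 0.992, -0.001]
ft_force: [0.9, 0.0, 0.4]
gripper_width: 0.366
finger_force: 40.4
```

Run:
```python
from cloud import *
o=env.get_obs(); p=o["position"]; Rm=rot(o["tcp_rot"]); print(o["time"],p,o["gripper_width"],o["finger_force"])
acc={}
for i in range(4):
  c,q=sleeve(("side","wrist","top"),("tube","holder_floor","spout"),verb=0)
  for k,v in q.items(): acc.setdefault(k,[]).append(v)
for k,v in acc.items(): m=np.median(v,0); print(k,len(v),m,"tool",(m-p)@Rm)
# ring and tube rim from clouds
for n in("wrist","side"):
  c,P=cloud(n)
  m=(np.hypot(P[:,0]-.5615,P[:,1]-.163)<.033)&(P[:,2]>.026)&(P[:,2]<.036); Q=P[m]; 
  if m.sum()>20: print(n,"ring",m.sum(),(Q.min(0)+Q.max(0))/2,Q.max(0)-Q.min(0),Q.mean(0))
save(c,"s2.png")
c=env.capture("wrist"); save(c,"w6.png",s=1.5)
```

```text
27.3 [0.4655 0.1861 0.1239] 0.36626113798537246 40.36633422598243
t 27.3 pos [0.4655 0.1861 0.1239] tx [-0.9682  0.2501  0.002 ] w 0.36626113798537246 F [0.9189 0.0188 0.397 ] j6 -1.0394789718933248
t 27.9 pos [0.4656 0.1877 0.1245] tx [-0.9685  0.2489 -0.0003] w 0.3677692258845771 F [-0.2748  0.1181 -0.4936] j6 -1.038211730685705
t 28.5 pos [0.4656 0.1877 0.1243] tx [-0.9685  0.249   0.0001] w 0.3662801004902808 F [-0.6821  0.2226 -0.8702] j6 -1.0381393311102167
t 29.1 pos [0.4656 0.1877 0.1243] tx [-0.9685  0.249   0.    ] w 0.36191499521831294 F [ 0.2475  0.3398 -0.6832] j6 -1.0381545464553192
('side', 'tube') 4 [0.4656 0.1893 0.0366] tool [0.0006 0.0033 0.0873]
('side', 'holder_floor') 4 [0.5591 0.1652 0.0114] tool [-0.096   0.0034  0.1123]
('side', 'spout') 3 [0.5716 0.1648 0.1232] tool [-0.108   0.0059  0.0005]
('wrist', 'tube') 4 [0.4629 0.1897 0.0361] tool [0.0033 0.0031 0.0878]
('wrist', 'holder_floor') 4 [0.5615 0.1618 0.0116] tool [-0.0992  0.0007  0.1121]
('wrist', 'spout') 1 [ 0.5292  0.0353 -0.0006] tool [-0.0996 -0.1298  0.1245]
('top', 'tube') 2 [ 0.5664 -0.052   0.0074] tool [-0.1574 -0.205   0.1166]
('top', 'holder_floor') 4 [0.5621 0.1659 0.0137] tool [-0.0987  0.0049  0.11  ]
('top', 'spout') 4 [0.5737 0.1647 0.1207] tool [-0.1101  0.0064  0.0029]
wrist ring 1166 [0.5607 0.1627 0.0287] [0.0542 0.0537 0.0054] [0.559  0.1636 0.029 ]
side ring 92 [0.5598 0.1623 0.0309] [0.0549 0.0584 0.0096] [0.5583 0.1611 0.0301]
```

View pics/w6.png

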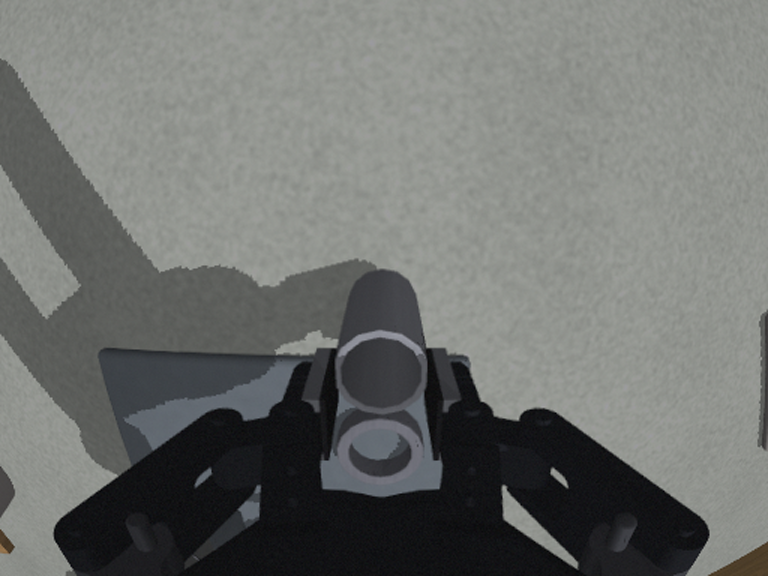

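The wrist view shows the tube rim at (381,370) held between the pads, with the ring beyond it at (380,450), nearly in line. I'll fit circles to both in the same picture to get the relative shift.

```bash
cat > fit.py <<'E'
from cloud import *
from scipy.optimize import least_squares
def fit(xy,r):
    f=lambda q: np.hypot(xy[:,0]-q[0],xy[:,1]-q[1])-r
    s=least_squares(f,xy.mean(0),loss="soft_l1",f_scale=.001); return s.x,np.std(f(s.x))
E
python3 - <<'E'
from fit import *
o=env.get_obs(); p=o["position"]; Rm=rot(o["tcp_rot"]); print(o["time"],p)
c,P=cloud("wrist"); L=(P-p)@Rm
a=L[(np.hypot(L[:,0]-.0025,L[:,1])<.021)&(L[:,2]>.0)&(L[:,2]<.03)]; print("rim pts",len(a),np.percentile(a[:,2],[2,10,50]))
zt=np.percentile(a[:,2],3); a=a[a[:,2]<zt+.003]; print("rim",fit(a[:,:2],.0155),len(a))
r=L[(np.hypot(L[:,0]+.0985,L[:,1])<.033)]; r=r[(r[:,2]>.085)&(r[:,2]<.1)]; print(np.percentile(r[:,2],[5,50,95]))
rt=r[r[:,2]<.0965]; print("ring",fit(rt[:,:2],.023),len(rt))
# outer wall of tube lower down
for z in(.03,.05,.07):
    b=L[(np.hypot(L[:,0]-.0025,L[:,1])<.025)&(abs(L[:,2]-z)<.01)]
    if len(b)>20: print("wall",z,fit(b[:,:2],.017),len(b))
E
```

```text
29.85 [0.4656 0.1877 0.1243]
rim pts 2763 [0.0014 0.0083 0.0159]
rim (array([ 0.0053, -0.0001]), np.float64(0.0016871510776605416)) 186
[0.094  0.0952 0.0989]
ring (array([-0.098 , -0.0005]), np.float64(0.0022719858057747505)) 1040
wall 0.03 (array([ 0.0048, -0.0003]), np.float64(0.0007374585635993647)) 1617
wall 0.05 (array([0.0045, 0.0002]), np.float64(0.0005364183299058683)) 1109
wall 0.07 (array([0.0032, 0.0004]), np.float64(0.0009515501098567052)) 589
```

>>> step_arm(series="-0.2 -0.003 0 0 1;-0.4 -0.003 0 0 1;-0.55 -0.003 0 0 1;-0.673 -0.003 0 0 1;-0.673 -0.003 0 0 1;-0.673 -0.003 0 0 1;-0.673 -0.003 0 0 1")

```text
time: 30.6
position: [0.5624, 0.1623, 0.124]
tcp_rot: [-0.001, 0.125, 0.992, -0.0]
ft_force: [0.5, 0.3, -0.8]
gripper_width: 0.366
finger_force: 40.4
```

Run:
```python
from fit import *
o=env.get_obs(); p=o["position"]; Rm=rot(o["tcp_rot"]); print(o["time"],p,o["ft_force"],o["gripper_width"])
c,P=cloud("wrist"); L=(P-p)@Rm
for z in(.03,.045,.06,.075):
    b=L[(np.hypot(L[:,0]-.0025,L[:,1])<.022)&(abs(L[:,2]-z)<.008)]
    if len(b)>20: print("wall",z,fit(b[:,:2],.017),len(b))
r=L[(np.hypot(L[:,0]-.0025,L[:,1])<.034)&(L[:,2]>.09)&(L[:,2]<.105)]; print(len(r),np.percentile(r[:,2],[2,50,95]))
zt=np.percentile(r[:,2],50); e=r[(abs(r[:,2]-zt)<.003)]; print("ring top radial fit",fit(e[:,:2],.023),len(e), e.min(0),e.max(0))
c2,P2=cloud("side"); L=(P2-p)@Rm
for z in(.03,.045,.06,.075):
    b=L[(np.hypot(L[:,0]-.0025,L[:,1])<.022)&(abs(L[:,2]-z)<.008)]
    if len(b)>20: print("side wall",z,fit(b[:,:2],.017),len(b))
K=np.array(c2["intrinsics"]); q=np.array(c2["world_to_cam"])@np.r_[p,1]; u,v=(K@(q[:3]/q[2]))[:2].astype(int)
A=cv2.resize(c2["color"][v-40:v+60,u-60:u+60],(500,416),interpolation=cv2.INTER_CUBIC)
B=cv2.resize(c["color"][150:384,180:330],(267,416),interpolation=cv2.INTER_CUBIC)
cv2.imwrite("pics/m1.png",np.hstack([A,B])[...,::-1])
```

```text
30.6 [0.5624 0.1623 0.124 ] [ 0.4539  0.2637 -0.8337] 0.36619885864576135
wall 0.03 (array([ 0.0048, -0.0006]), np.float64(0.0007989771286928698)) 1300
wall 0.045 (array([0.0047, 0.0002]), np.float64(0.000629314690591656)) 964
wall 0.06 (array([0.0044, 0.0002]), np.float64(0.0004079763713481974)) 683
wall 0.075 (array([0.0027, 0.0004]), np.float64(0.001125365545862972)) 366
1352 [0.0933 0.0948 0.1009]
ring top radial fit (array([ 0.0017, -0.0004]), np.float64(0.0022735029254054595)) 1233 [-0.0135 -0.0271  0.0927] [0.0281 0.0258 0.0978]
side wall 0.03 (array([ 0.0023, -0.0006]), np.float64(0.0025600403084452563)) 34
side wall 0.045 (array([0.0026, 0.0019]), np.float64(0.002249748531730049)) 34
side wall 0.06 (array([0.0032, 0.0025]), np.float64(0.0017996222642764998)) 38
side wall 0.075 (array([0.0034, 0.002 ]), np.float64(0.0018249126236599695)) 36
```

View pics/m1.png

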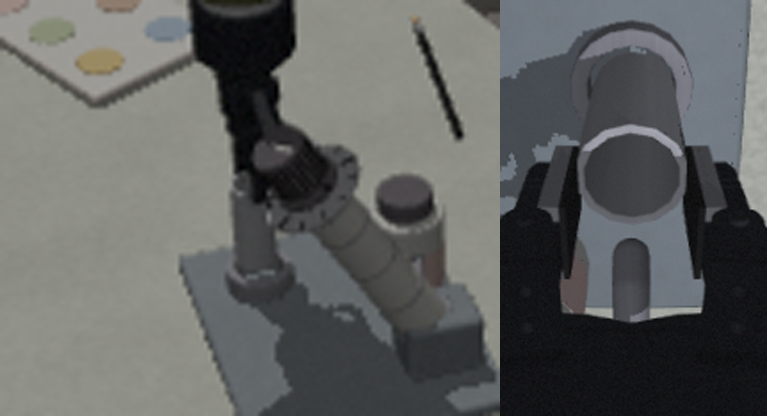

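The side view (left) shows the tube upright over the ring at (258,275). The wrist view (right) shows the spout mouth at (630,260), clear between the fingers. I shift 2 mm farther in and lower gently.

>>> step_arm(series="-0.013 0 0 0 1;-0.013 0 0.02 0 1;-0.013 0 0.04 0 1;-0.013 0 0.06 0 1;-0.013 0 0.075 0 1;-0.013 0 0.075 0 1;-0.013 0 0.075 0 1")

```text
time: 31.4
position: [0.5651, 0.1616, 0.1129]
tcp_rot: [-0.0, 0.126, 0.992, -0.0]
ft_force: [0.2, -0.5, -0.4]
gripper_width: 0.367
finger_force: 40.4
```

>>> step_arm(series="0 0 0.02 0 1;0 0 0.04 0 1;0 0 0.053 0 1;0 0 0.053 0 1;0 0 0.053 0 1")

```text
time: 31.9
position: [0.5651, 0.1616, 0.105]
tcp_rot: [-0.0, 0.126, 0.992, -0.0]
ft_force: [0.8, -1.2, 0.3]
gripper_width: 0.367
finger_force: 40.4
```

>>> step_arm(series="0 0 0.01 0 1;0 0 0.02 0 1;0 0 0.02 0 1;0 0 0.02 0 -0.1;0 0 0.02 0 -0.2;0 0 0.02 0 -0.3;0 0 0.02 0 -0.3")

```text
time: 32.6
position: [0.5653, 0.1616, 0.1022]
tcp_rot: [0.0, 0.125, 0.992, 0.0]
ft_force: [-0.4, 0.2, -0.6]
gripper_width: 0.65
finger_force: 0.0
```

Run:
```python
from fit import *
o=env.get_obs(); p=o["position"]; Rm=rot(o["tcp_rot"]); print(o["time"],p,o["ft_force"],o["gripper_width"])
c,P=cloud("wrist"); L=P
k=(np.hypot(P[:,0]-.562,P[:,1]-.163)<.022)&(P[:,2]>.035)&(P[:,2]<.1)
print("top z",np.percentile(P[k][:,2],[90,97,99,100]))
for z in(.04,.055,.07,.08):
    b=P[k&(abs(P[:,2]-z)<.007)]
    if len(b)>20: print("wall",z,fit(b[:,:2],.017),len(b))
for n in("wrist","side","top"):
    c=env.capture(n); print(n,[(x["p"],w(c,x["centre"])) for x in env.pinpoint(n,"tube")[:1]])
```

```text
32.6 [0.5653 0.1616 0.1022] [-0.427   0.2329 -0.5808] 0.6501056774413055
top z [0.0864 0.087  0.0873 0.0881]
wall 0.04 (array([0.5607, 0.1634]), np.float64(0.00040628417561647555)) 502
wall 0.055 (array([0.5604, 0.1635]), np.float64(0.0006247755230523216)) 831
wall 0.07 (array([0.56 , 0.163]), np.float64(0.0007635842784653397)) 1048
wall 0.08 (array([0.5613, 0.1631]), np.float64(0.0008827768475318013)) 1936
wrist [(0.85, array([0.5615, 0.1653, 0.0135]))]
side [(0.57, array([0.565 , 0.1638, 0.0131]))]
top []
```

The tube's top stands at 87 mm, which is the 12 mm floor plus 75 mm, and it is upright, so it is seated. I rise clear of the rim, then back out.

>>> step_arm(series="0 0 -0.08 0 -0.3;0 0 -0.15 0 -0.3;0 0 -0.15 0 -0.3;0.3 0 -0.15 0 -0.3;0.6 0 -0.15 0 -0.3;0.9 0 -0.15 0 -0.3;1 0 -0.15 0 -0.3;1 0 -0.8 0 -0.3;1 0 -1 0 -0.3;1 0 -1 0 -0.3;1 0 -1 0 -0.3")

```text
time: 34.05
position: [0.4224, 0.2, 0.2583]
tcp_rot: [0.005, 0.125, 0.992, 0.002]
ft_force: [0.1, -0.6, -0.3]
gripper_width: 0.648
finger_force: 0.0
```

Run:
```python
from fit import *
o=env.get_obs(); print(o["time"],o["position"],o["ft_force"])
for n in("wrist","side"):
    c,P=cloud(n)
    k=(np.hypot(P[:,0]-.562,P[:,1]-.163)<.022)&(P[:,2]>.035)&(P[:,2]<.1); print(n,k.sum(),"top",np.percentile(P[k][:,2],[90,97,99]))
    for z in(.045,.065,.08):
        b=P[k&(abs(P[:,2]-z)<.009)]
        if len(b)>20: print("wall",z,fit(b[:,:2],.017),len(b))
for n in("wrist","side","top"):
    c=env.capture(n)
    for t in("tube","holder_floor","cup","bottle_a","sleeve_top","pointer"): print(n,t,[(round(x["p"],2),w(c,x["centre"])) for x in env.pinpoint(n,t)[:2]])
q={}
for n in("side",):
    c=env.capture(n)
    for t in("sleeve_top","pointer"):
        r=env.pinpoint(n,t)[:1]
        if r:q[n,t]=w(c,r[0]["centre"])
    number(q,n)
```

```text
34.05 [0.4224 0.2    0.2583] [ 0.1081 -0.5919 -0.2843]
wrist 1016 top [0.0862 0.0869 0.0874]
wall 0.045 (array([0.563 , 0.1631]), np.float64(0.001174852626556538)) 204
wall 0.065 (array([0.5615, 0.1633]), np.float64(0.0007285518578914671)) 348
wall 0.08 (array([0.5617, 0.1638]), np.float64(0.0008907467529648102)) 489
side 160 top [0.0858 0.0883 0.089 ]
wall 0.045 (array([0.5621, 0.1656]), np.float64(0.0025142341962071275)) 42
wall 0.065 (array([0.562 , 0.1644]), np.float64(0.00244968935886904)) 49
wall 0.08 (array([0.5636, 0.1616]), np.float64(0.002852921798541714)) 70
wrist tube [(0.97, array([0.5649, 0.1648, 0.0151]))]
wrist holder_floor [(0.97, array([0.5616, 0.1604, 0.0076])), (0.65, array([0.5711, 0.1576, 0.1258]))]
wrist cup [(0.9, array([ 0.5712, -0.2746, -0.0034]))]
wrist bottle_a []
wrist sleeve_top [(0.71, array([0.5211, 0.0397, 0.2349]))]
wrist pointer []
side tube [(0.67, array([0.5632, 0.1619, 0.0181]))]
side holder_floor [(0.57, array([0.5604, 0.1662, 0.0121]))]
side cup [(0.56, array([ 0.569 , -0.2754,  0.0019]))]
side bottle_a [(0.96, array([ 0.7501, -0.2269, -0.0043])), (0.88, array([ 0.4207, -0.3214, -0.0012]))]
side sleeve_top [(0.8, array([0.5203, 0.0428, 0.2302]))]
side pointer [(0.71, array([0.5403, 0.0085, 0.2074]))]
top tube [(0.64, array([0.5616, 0.1619, 0.0134]))]
top holder_floor [(0.61, array([0.5619, 0.1638, 0.016 ]))]
top cup [(0.89, array([ 0.5689, -0.2693,  0.0036]))]
top bottle_a [(0.98, array([ 0.7502, -0.2275,  0.0018])), (0.66, array([ 0.4233, -0.3202, -0.0006]))]
top sleeve_top [(0.65, array([0.5187, 0.0364, 0.233 ]))]
top pointer [(0.79, array([0.5414, 0.0128, 0.2039]))]
side pointer number 7.098499643110436 r 0.029078524361842176
```

Everything checks out, so I hand the job in.

```bash
python3 -c "
from bench import env
print(env.finish_job())"
```

```text
the job is handed in; nothing more can be done
None
```

I handed the job in at about 35 s: the sleeve reads click 7, the tube stands upright on the holder floor, and the cup and bottles have not moved; the judge returned no verdict.

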